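# Clamp a lamp module with the ball knob

## Task

Set the LED lamp module down in the nest of the clamping fixture, lying flat between the blue rails. Then clamp it by turning the fixture's red ball knob clockwise, until the spring pad holds the module firmly against the end stop with about 10 N, but do not overtighten and crush it; let go and leave it clamped. Do not push the jaw or pad by hand, do not let the module drop, and leave everything else on the bench where it is.

Things in the scene. Friction and masses are not known exactly. Their poses are not given: they have to be found in the camera images.
- module_center (a point): centre (half-way up) of the loose LED lamp module: aluminium block with finned sides and a white face with 3 x 6 clear lenses on top; 56 mm wide (its x), 100 mm long (its y), 36 mm tall without the lenses, about 0.4 kg. z up. It lies flat on the bench at the start; the two ends are alike. Grip it across the 56 mm.
- fixture: grey clamping fixture, fixed to the bench; origin at bench level below the nest, z up, clamps along its y. Base plate 110 (x) x 335 (y) x 10 mm. From +y to -y: black end stop, nest, jaw with orange spring pad, gear housing (top 46 mm above the bench) with red ball knob. The stop's face (50 mm wide, top at 42 mm) is preset anywhere from y = +52 to +62 mm, not measured: feel for it.
- nest (a point): centre of the nest floor, on top of the 10 mm base plate, axes as the fixture's, at its y = -5 mm. The module goes here flat, length along the fixture's y (either way round), between two blue rails 6 mm high, 70 mm long, 64 mm apart inside (4 mm play each side). Open pad to stop: 117 to 127 mm.
- pad_face (a point): middle of the orange spring pad's face (44 mm wide, 28 mm tall, top 42 mm above the bench); at the start at the fixture's y = -65 mm, facing +y. It first pushes the module to the stop, then gives way on springs at 6 N per mm (about 0.07 N per mrad of knob turn). The clamp is meant for about 10 N; under 5 N is loose, over 20 N too much, 24 N crushes the module.
- pad: the orange spring pad itself; origin at the fixture's height 0 (bench level), straight below its front face; axes as the fixture's
- jaw: the steel jaw behind the pad, 50 mm wide, top 46 mm above the bench, with its rack; moves to +y by 12 mm per rad of knob turn. Not to be pushed directly. Origin at bench level below the unpressed pad's front face; axes as the fixture's
- ball (a point): centre of the red ball knob: smooth polished ball, 42 mm across, on a 16 mm upright stem above the gear housing; centre 95 mm above the bench and 166 mm from the fixture's origin along its -y. Slippery (friction about 0.45): gripped above or below its widest part it slips out. Grip it from above with the pads across its middle, at about 30 N.
- knob (a joint): angle of the ball knob in rad, 0 at the start (jaw open), growing as it turns clockwise seen from above, up to 2.95. Friction of about 0.17 N m, either way, resists it and keeps it where it is left (so torque read at rest has an offset); every newton of clamping adds 0.012 N m. Clamping comes at about 1.4 to 2.5 rad, depending on the stop, so it takes more than one grasp.
- heatsink: bare black heat sink, 60 x 90 x 32 mm, upright fins, no lenses; a bystander, leave alone. Origin: centre of its underside
- lamp: finished LED lamp standing upright, white cylinder with a screw base on top, 84 mm wide, 199 mm tall; a bystander. Origin: centre of its underside
- screwdriver: yellow-handled screwdriver lying on the bench, 200 mm long; a bystander. Origin: underside, between its ends
- screw_jar: amber screw jar with black cap, 60 mm wide, 75 mm tall; a bystander. Origin: centre of its underside
- mug: blue mug, 76 mm wide, 90 mm tall; a bystander. Origin: centre of its underside
- flange: flat aluminium ring, 80 mm outside, 44 mm inside, 12 mm thick; a bystander. Origin: centre of its underside
- wrench: steel wrench lying on the bench, 160 mm long; a bystander. Origin: underside, between its ends
- module: the same module as a body; origin at the centre of its underside, axes as at its centre
Mind the look-alikes: they are no part of the job. Of the things that look like the module, the smallest one is meant.

How it is judged (in metres and radians):
On the way, in this order (a step that is already met when the one before it is completed fails the run):
1. the module lies flat in the nest between the rails, let go (x of module_center in the frame of nest between -0.007 and 0.007 m and y of module_center in the frame of nest between -0.022 and 0.022 m and z of module_center in the frame of nest between 0.014 and 0.022 m and angle between the y axis of module_center and the y axis of nest, either way round below 0.1 rad and angle between module_center's own z axis and vertical below 0.06 rad and contact force between the fingers and module below 0.3 N and linear speed of module below 0.02 m/s), for 0.2 s.
2. the spring pad presses the module with 5 to 20 N (contact force between pad and module between 5 and 20 N), for 0.2 s.
At the end, for the whole second after the job is handed in: The module lies flat on the nest floor (centre within 7 mm of the nest across, 22 mm along, 4 mm in height, 0.1 rad in yaw), held by the spring pad with 5 to 20 N, everything at rest (all of step 2 and x of module_center in the frame of nest between -0.007 and 0.007 m and y of module_center in the frame of nest between -0.022 and 0.022 m and z of module_center in the frame of nest between 0.014 and 0.022 m and angle between the y axis of module_center and the y axis of nest, either way round below 0.1 rad and angle between module_center's own z axis and vertical below 0.06 rad and velocity of joint knob between -0.05 and 0.05 rad/s and linear speed of module below 0.02 m/s); the robot touches nothing.
It fails at once if the module is crushed: the pad presses it with over 24 N (contact force between pad and module above 24 N).
It fails at once if the jaw or pad is pushed directly by the robot (over 5 N) (contact force between any of the fingers, the arm and jaw above 5 N).
It fails at once if the module is let fall (over 0.5 m/s when not held) (linear speed of module above 0.5 m/s and contact force between the fingers and module below 0.1 N).
It fails at once if a bystander is moved by over 25 mm (distance of any of heatsink, lamp, screwdriver, screw_jar, mug, flange, wrench from where it was at the start of the episode above 0.025 m).
It also fails if it takes over 72 s, if anything falls off the work surface, if the arm or the gripper's body presses on something with over 40 N, if the wrist force passes 120 N, or if a joint passes its speed limit or range.

## Robot

A 6-joint arm with a two-finger parallel gripper is mounted at the origin on the work surface. World frame = base frame: x ahead of the robot, y to its left, z up, the work surface at z = 0. Lengths are in mm, angles in rad, forces in N, time in s.
With the tool pointing down it reaches from about 350 to 775 mm from the base axis. Payload 7.3 kg.
Tool frame: the origin (TCP) lies at the very end of the fingers, on their centre line; the grasp point (between the pads) lies 19 mm behind it; z points along the fingers, y is the direction in which the jaws open and shut (so a half turn about z gives the same grasp; the last joint's range is limited). The gripper opens to 92 mm and grips with 3 to 60 N. Pads are 19 mm wide; open, the fingers measure 130 mm over their backs; the gripper's body (75 mm by 190 mm) begins 47 mm behind the grasp point.
Start: joints at [1.186, 0.342, 1.524, -0, 1.275, -0.146], TCP at [124.167, 510.128, 192.041] pointing down, gripper open.
Joint ranges: [-2.53, 2.53], [-0.77, 2.02], [0.04, 2.7], [-1, 4.14], [0.28, 2.66], [-3.11, 3.11]. Speed limits (rad/s): [2.57, 2.57, 3.14, 3.14, 3.14, 3.14].

## Interface

Orientations are given as [roll, pitch, yaw] about the fixed x, y, z axes, in that order (R = Rz(yaw) Ry(pitch) Rx(roll)).
In Python, from plant import * gives the robot as it stands.
- The arm moves only by the tool arm_command, never from a script. Its argument "targets" is text: rows parted by semicolons, each of 7 numbers parted by spaces: the shift along the world's x, y, z in m, then the turn, a rotation vector about the world's x, y, z in degrees, then the finger opening in m, from 0 to 0.0918. A call has 1 to 5 rows; each row is the pose to reach, as a shift and turn from the pose commanded when the call began; what a row does not reach only later rows make up. A row lasts 1/10 s, in which the tool goes at most 50 mm and 8.59 degrees, less where a joint would pass 70% of its speed; a pose out of reach is approached as far as the arm can. A call with a gripper value outside its range is refused whole. The fingers move at their own pace and stop on an object; the grip force is fixed at half the most. Time passes only in rows, so rows that repeat a pose let the fingers close. It gives the time, the measured TCP pose, the force and the opening at its end, in the units of the state.
- get_obs(): the state, without advancing time (a new reading comes with each control period).
- capture(name): name is "scene" or "top" or "wrist"; returns a dict with "color" (384x512x3 uint8, red, green, blue), "range_z" (384x512 float32, mm along the optical axis (not along the pixel's ray), 0 where there is no reading), "camera_matrix" (3x3 intrinsics, pixels), "D" ([k1, k2, p1, p2, k3] as OpenCV has them; the pictures are not rectified), "rvec" (rotation vector, rad) and "tvec" (3), from world to camera coordinates, as OpenCV has them; the wrist camera has in their place "tool_from_camera" (4x4, takes a point from camera to tool coordinates, whose origin is the TCP and whose axes are the flange's). Camera axes: x right, y down, z forward; pixel columns grow to the right and rows downward; lengths in mm; the calibration is good to about 2 mm. A picture is of the moment at which its call begins: read the wrist's pose just before it.
- close_job(): hands the job in, once; it reports no verdict.
The state is a dict: "time": time; "joint_positions": joint angles; "dq": joint speeds; "tau": joint torques, N m; "tool_pos": TCP position; "tcp_rot": TCP orientation; "contact_force": force on the tool from outside, world axes, zero at the start; "moment": the same for the moment, N m; "grip_width": finger opening in mm.
Only numpy, scipy, OpenCV 4.12 (cv2) and the standard library are available. Lean on these libraries where they do the work, as an engineer would, in place of code of your own. Each camera call takes 0.05 s, during which the arm holds its last target. There are 200 camera calls.

## Working session

There is one attempt and no reset: what is moved stays moved. The work goes in short steps, Python scripts to look and compute and a tool call to move; the robot and the scene stay as the last step left them, time stands still between calls to the robot, and variables do not carry over. Pictures are saved under pics/ and viewed, about 8 in all and at most 12, crops included, and the job is handed in when it is done.

Besides the shell and the picture viewer there is one more tool, called after ">>>" as name(argument=value, ...) on one line, values as JSON. arm_command: Moves the arm, as the interface text tells. Its arguments: {"type":"object","properties":{"targets":{"type":"string"}},"required":["targets"]}

```bash
ls; mkdir -p pics; cat > h.py <<'E'
from plant import *
import numpy as np, cv2, pickle
def snap(n,f):
    o=get_obs(); c=capture(n); c['obs']=o
    cv2.imwrite('pics/'+f+'.png',cv2.cvtColor(c['color'],cv2.COLOR_RGB2BGR)); pickle.dump(c,open(f+'.pkl','wb')); return c
def cloud(c):
    "world points HxWx3 (mm) for a fixed or wrist camera"
    z=c['range_z'];h,w=z.shape
    g=np.stack(np.meshgrid(np.arange(w),np.arange(h)),-1).reshape(-1,1,2).astype(np.float32)
    u=cv2.undistortPoints(g,np.array(c['camera_matrix'],float),np.array(c['D'],float)).reshape(h,w,2)
    P=np.dstack([u*z[...,None],z])
    if 'rvec' in c:
        R=cv2.Rodrigues(np.array(c['rvec'],float))[0]; W=(P-np.array(c['tvec']).ravel())@R
    else:
        T=np.array(c['tool_from_camera']); P=P@T[:3,:3].T+T[:3,3]
        from scipy.spatial.transform import Rotation as Ro
        W=P@Ro.from_euler('xyz',c['obs']['tcp_rot']).as_matrix().T+np.array(c['obs']['tool_pos'])
    W[z<=0]=np.nan; return W
E
python3 - <<'E'
from h import *
print(get_obs())
a=snap('top','top1'); b=snap('scene','scene1')
E
```

```text
pics
{'time': 0.0, 'joint_positions': array([ 1.18601165e+00,  3.42752062e-01,  1.52501682e+00,  2.55045789e-05,
        1.27541366e+00, -1.46027926e-01]), 'dq': array([-0.00037652,  0.00168426, -0.00065441, -0.0022873 ,  0.00084616,
       -0.00089367]), 'tau': array([-3.14545950e-04, -4.31237483e+01, -2.44217420e+01,  7.16686388e-02,
        5.59272605e-02, -9.94235324e-05]), 'tool_pos': array([123.9673644 , 509.67500691, 191.32986035]), 'tcp_rot': array([-3.14002324e+00, -2.55471710e-04,  2.90282826e+00]), 'contact_force': array([ 0.84426828,  0.14435056, -0.38441883]), 'moment': array([-0.0162567 ,  0.01957148,  0.06446508]), 'grip_width': 92.02473923830375}
```

View pics/top1.png

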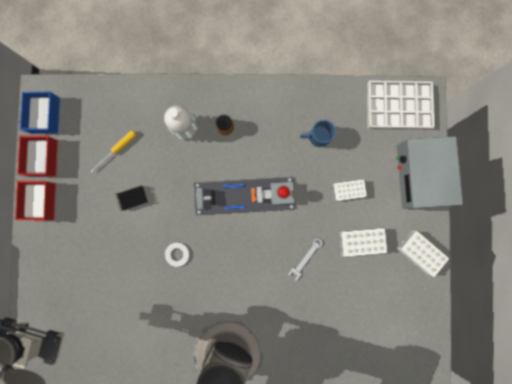

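View pics/scene1.png

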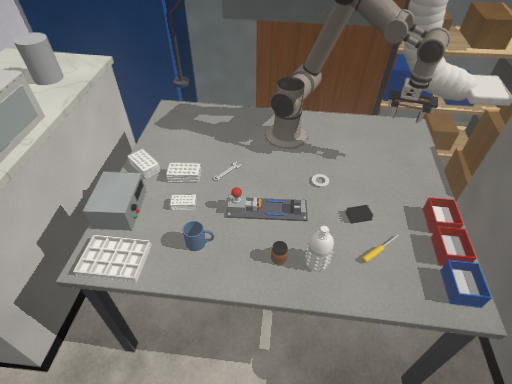

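The top view shows the smallest module at about (350,190), two larger look-alikes at (363,242) and (425,253). The fixture is centred near (245,196), with the ball at (284,192). The scene view agrees. Next I'll measure these from the depth.

```bash
python3 - <<'E'
from h import *
c=pickle.load(open('top1.pkl','rb')); W=cloud(c); rgb=c['color'].astype(int)
def P(x,y): return W[y,x].round(0)
print('module',P(350,190),'big',P(363,242),P(425,253),'ball',P(284,192),'plate',P(237,196),P(215,210),'bench',P(320,215), 'res', P(351,190)-P(350,190))
def rect(m):
    pts=W[m][:,:2].astype(np.float32); r=cv2.minAreaRect(pts); return [np.round(v,2) for v in r], np.nanmedian(W[m][:,2]).round(1), m.sum()
yy,xx=np.mgrid[:384,:512]
box=lambda a,b,cc,d:(xx>=a)&(xx<=b)&(yy>=cc)&(yy<=d)
Z=W[...,2]
print('mod',rect(box(328,375,172,210)&(Z>22)))
print('modwhite',rect(box(328,375,172,210)&(Z>22)&(rgb.min(2)>170)))
for n,b in (('big1',box(336,392,222,262)),('big2',box(398,452,228,280)),):print(n,rect(b&(Z>22)))
f=box(188,300,172,222)
print('fix',rect(f&(Z>5)))
red=f&(rgb[...,0]>150)&(rgb[...,1]<70); print('ball',rect(red),np.nanmean(W[red],0),np.nanmax(Z[red]))
blue=f&(rgb[...,2]>rgb[...,0]+60); print('blue',rect(blue))
org=f&(rgb[...,0]>170)&(rgb[...,1]>80)&(rgb[...,1]<150)&(rgb[...,2]<90); print('or',rect(org) if org.any() else 0)
E
```

```text
module [ 545. -401.   37.] big [ 376. -438.   56.] [ 340. -644.   50.] ball [ 531. -178.  115.] plate [524. -27.   9.] [476.  46.  14.] bench [ 462. -306.    8.] res [ 0. -4. -1.]
mod ([array([ 547.12, -400.82]), array([ 56.43, 101.87]), np.float64(8.6)], np.float64(37.4), np.int64(527))
modwhite ([array([ 546.99, -399.95]), array([ 56.43, 100.12]), np.float64(8.6)], np.float64(37.5), np.int64(522))
big1 ([array([ 374.78, -441.9 ]), array([ 79.4 , 140.92]), np.float64(5.24)], np.float64(52.0), np.int64(1076))
big2 ([array([ 338.39, -643.67]), array([142.79,  80.84]), np.float64(50.49)], np.float64(52.2), np.int64(1127))
fix ([array([521.09, -50.32]), array([168.68, 378.41]), np.float64(0.52)], np.float64(12.0), np.int64(3330))
ball ([array([ 533.24, -171.97]), array([25.04, 28.63]), np.float64(89.68)], np.float64(113.3), np.int64(75)) [ 532.65549598 -172.32399695  112.96963966] 121.57473665374317
blue ([array([522.72, -15.7 ]), array([82.69, 67.23]), np.float64(3.45)], np.float64(14.9), np.int64(123))
or ([array([527.27, -79.45]), array([42.59,  9.83]), np.float64(0.83)], np.float64(42.1), np.int64(43))
```

Estimates so far, all in world axes: module at (547,-400) with yaw 8.6°, nest at about (523,-16) with yaw about 3.5°, ball at about (533,-172). First I'll move over the fixture for a closer look.

>>> arm_command(targets="0.025 -0.038 0.006 0 0 -4.5 0.0918;0.050 -0.076 0.012 0 0 -9 0.0918;0.075 -0.114 0.018 0 0 -13.5 0.0918;0.100 -0.152 0.024 0 0 -18 0.0918;0.125 -0.190 0.030 0 0 -22.5 0.0918")

```text
time: 0.6
tool_pos: [249.6, 318.5, 222.1]
tcp_rot: [-3.141, 0.0, 2.507]
contact_force: [0.5, 0.8, 0.1]
grip_width: 91.6
```

>>> arm_command(targets="0.025 -0.038 0.006 0 0 -4.5 0.0918;0.050 -0.076 0.012 0 0 -9 0.0918;0.075 -0.114 0.018 0 0 -13.5 0.0918;0.100 -0.152 0.024 0 0 -18 0.0918;0.125 -0.190 0.030 0 0 -22.5 0.0918")

```text
time: 1.1
tool_pos: [374.6, 128.4, 252.2]
tcp_rot: [3.141, -0.0, 2.114]
contact_force: [0.4, 0.9, -0.7]
grip_width: 92.0
```

>>> arm_command(targets="0.025 -0.038 0.006 0 0 -4.5 0.0918;0.050 -0.076 0.012 0 0 -9 0.0918;0.075 -0.114 0.018 0 0 -13.5 0.0918;0.100 -0.152 0.024 0 0 -18 0.0918;0.125 -0.190 0.030 0 0 -22.5 0.0918")

```text
time: 1.6
tool_pos: [499.7, -61.7, 282.0]
tcp_rot: [-3.141, -0.0, 1.721]
contact_force: [1.2, 1.1, -0.3]
grip_width: 92.1
```

```bash
python3 - <<'E'
from h import *
c=snap('wrist','w1'); W=cloud(c); rgb=c['color'].astype(int); print(np.array(c['tool_from_camera']).round(2).tolist(), c['camera_matrix'])
Z=W[...,2]
def cen(m): 
    v=W[m]; v=v[~np.isnan(v[:,0])]; r=cv2.minAreaRect(v[:,:2].astype(np.float32)); return [np.round(q,2) for q in r],np.median(v,0).round(1),len(v)
red=(rgb[...,0]>140)&(rgb[...,1]<70)&(rgb[...,2]<80);print('red',cen(red) if red.sum()>5 else 0)
blue=(rgb[...,2]>rgb[...,0]+60)
n,l,s,_=cv2.connectedComponentsWithStats(blue.astype(np.uint8))
for i in range(1,n):
    if s[i,4]>100: print('blue',s[i],cen(l==i))
org=(rgb[...,0]>170)&(rgb[...,1]>80)&(rgb[...,1]<160)&(rgb[...,2]<90);print('or',cen(org) if org.sum()>5 else 0)
E
```

```text
[[0.0, -0.95, -0.3, 82.65], [1.0, -0.0, 0.0, 0.24], [-0.0, -0.3, 0.95, -192.33], [0.0, 0.0, 0.0, 1.0]] [[271.15887679   0.         254.75440859]
 [  0.         271.15887679 191.04320846]
 [  0.           0.           1.        ]]
red ([array([ 538.87, -198.66]), array([37.73, 93.1 ]), np.float64(12.81)], array([ 531.3, -166.2,  109. ]), 530)
blue [247 107   9  43 228] ([array([486.24, -15.91]), array([ 8.73, 69.5 ]), np.float64(3.78)], array([486.2, -15.5,  15.5]), 226)
blue [289 110  10  43 216] ([array([558.19, -10.08]), array([ 9.29, 69.58]), np.float64(3.88)], array([557.6, -10.1,  15.7]), 214)
or ([array([506.94, -55.59]), array([112.96,  61.66]), np.float64(8.44)], array([529. , -34.9, 408.7]), 1885)
```

View pics/w1.png

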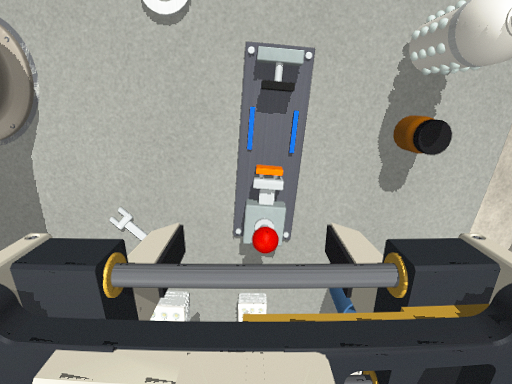

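The view shows the fixture clear. The blue rails are at pixels (251,128) and (294,131), the pad at (269,171), the ball at (265,240), and the small module is hidden behind the gripper bar at about (252,305). Rail fit: nest at (522.2,-13.0), yaw about 4°, so the ball should be at about (533,-173). Now to the module.

>>> arm_command(targets="0.006 -0.0424 -0.016 0 0 0 0.0918;0.012 -0.0848 -0.032 0 0 0 0.0918;0.018 -0.127 -0.048 0 0 0 0.0918;0.024 -0.1695 -0.064 0 0 0 0.0918;0.030 -0.212 -0.080 0 0 0 0.0918")

```text
time: 2.15
tool_pos: [529.0, -273.2, 201.0]
tcp_rot: [-3.141, -0.001, 1.725]
contact_force: [0.9, 0.3, 0.8]
grip_width: 92.1
```

>>> arm_command(targets="0.006 -0.0424 -0.016 0 0 0 0.0918;0.012 -0.0848 -0.032 0 0 0 0.0918;0.018 -0.127 -0.048 0 0 0 0.0918;0.018 -0.127 -0.060 0 0 0 0.0918;0.018 -0.127 -0.060 0 0 0 0.0918")

```text
time: 2.65
tool_pos: [545.7, -398.2, 138.5]
tcp_rot: [-3.138, -0.005, 1.723]
contact_force: [0.0, 0.3, -1.1]
grip_width: 92.0
```

```bash
python3 - <<'E'
from h import *
c=snap('scene','scene2'); o=c['obs']; print(o['time'],o['tool_pos'],o['tcp_rot'])
c=snap('wrist','w2')
a=cv2.imread('pics/scene2.png')[100:260,90:260]; b=cv2.imread('pics/w2.png')
a=cv2.resize(a,None,fx=2.2,fy=2.2,interpolation=cv2.INTER_CUBIC); a=a[:352,:288]
cv2.imwrite('pics/c2.png',np.hstack([a,b[:352]]))
E
```

```text
2.65 [ 545.66412133 -398.16730163  138.52686539] [-3.13802093 -0.00511761  1.72336705]
```

View pics/c2.png

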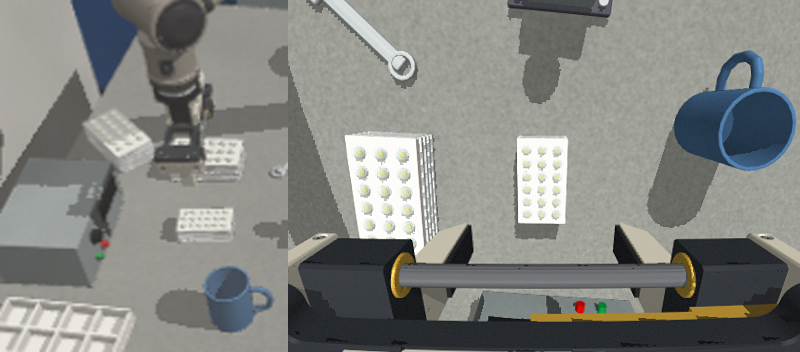

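The left crop shows the gripper above and behind the small module. The wrist view puts the module centred near (254,180) in wrist pixels, lined up between the fingers. I'll fit it from this wrist depth.

```bash
python3 - <<'E'
from h import *
c=pickle.load(open('w2.pkl','rb')); W=cloud(c); rgb=c['color'].astype(int)
m=np.zeros((384,512),bool); m[130:228,222:285]=1
m&=(W[...,2]>28)&(W[...,2]<50)
v=W[m]; print(np.median(v,0), [np.round(q,2) for q in cv2.minAreaRect(v[:,:2].astype(np.float32))])
b=W[100:125,200:220].reshape(-1,3); print('bench z',np.nanmedian(b,0), c['obs']['tool_pos'])
print(np.percentile(v,[1,99],axis=0))
E
```

```text
[ 544.70889673 -394.55561234   36.07872333] [array([ 545.27, -398.85]), array([ 56.19, 100.16]), np.float64(8.43)]
bench z [ 4.81795877e+02 -3.30121070e+02 -4.06507067e-01] [ 546.48620086 -397.65428773  140.54197321]
[[ 514.22832887 -448.29220602   33.94478003]
 [ 575.73306132 -348.74480599   41.70421305]]
```

>>> arm_command(targets="-0.0015 0 -0.045 0 0 0 0.0918;-0.0015 0 -0.085 0 0 0 0.0918;-0.0015 0 -0.115 0 0 0 0.0918;-0.0015 0 -0.130 0 0 0 0.0918;-0.0015 0 -0.130 0 0 0 0.0918")

```text
time: 3.25
tool_pos: [545.4, -397.2, 11.2]
tcp_rot: [-3.14, -0.002, 1.726]
contact_force: [-1.0, -0.0, 0.1]
grip_width: 91.8
```

>>> arm_command(targets="0 0 0 0 0 0 0.04;0 0 0 0 0 0 0.04;0 0 0 0 0 0 0.04;0 0 0 0 0 0 0.04;0 0 0 0 0 0 0.04")

```text
time: 3.75
tool_pos: [545.8, -399.1, 12.7]
tcp_rot: [3.141, 0.001, 1.725]
contact_force: [0.4, 0.1, 0.7]
grip_width: 56.2
```

>>> arm_command(targets="0 0 0.010 0 0 0 0.04;0 0 0.040 0 0 0 0.04;0 0 0.080 0 0 0 0.04;0 0 0.120 0 0 0 0.04;0 0 0.155 0 0 0 0.04")

```text
time: 4.25
tool_pos: [545.8, -399.1, 170.2]
tcp_rot: [3.14, 0.002, 1.725]
contact_force: [1.4, -0.7, -0.4]
grip_width: 40.2
```

>>> arm_command(targets="-0.0012 0.020 0.005 0 0 -0.2 0.04;-0.0036 0.060 0.005 0 0 -0.7 0.04;-0.006 0.1 0.005 0 0 -1.2 0.04;-0.0085 0.14 0.005 0 0 -1.7 0.04;-0.011 0.18 0.005 0 0 -2.2 0.04")

```text
time: 4.75
tool_pos: [534.4, -217.5, 173.0]
tcp_rot: [3.141, 0.001, 1.686]
contact_force: [0.6, 0.1, 0.5]
grip_width: 40.1
```

>>> arm_command(targets="-0.0024 0.040 0 0 0 -0.5 0.04;-0.005 0.080 0 0 0 -1.0 0.04;-0.0075 0.12 0 0 0 -1.5 0.04;-0.010 0.16 0 0 0 -2.0 0.04;-0.0125 0.1955 0 0 0 -2.5 0.04")

```text
time: 5.25
tool_pos: [521.9, -21.6, 173.0]
tcp_rot: [3.14, 0.0, 1.643]
contact_force: [0.0, -0.1, -0.2]
grip_width: 39.6
```

>>> arm_command(targets="0 0.010 0 0 0 0 0.04;0 0.010 0 0 0 0 0.04;0 0.010 -0.030 0 0 0 0.04;0 0.010 -0.070 0 0 0 0.04;0 0.010 -0.080 0 0 0 0.04")

```text
time: 5.75
tool_pos: [519.9, -14.6, 88.9]
tcp_rot: [-3.136, -0.001, 1.641]
contact_force: [-0.9, 0.1, -0.2]
grip_width: 39.7
```

```bash
python3 - <<'E'
from h import *
c=snap('wrist','w3'); o=c['obs']; print(o['time'],o['tool_pos'],o['tcp_rot'],o['grip_width'],o['joint_positions'])
W=cloud(c); rgb=c['color'].astype(int)
blue=(rgb[...,2]>rgb[...,0]+60); n,l,s,_=cv2.connectedComponentsWithStats(blue.astype(np.uint8))
for i in range(1,n):
    if s[i,4]>60: v=W[l==i]; v=v[~np.isnan(v[:,0])]; print(s[i],[np.round(q,2) for q in cv2.minAreaRect(v[:,:2].astype(np.float32))],np.median(v[:,2]))
E
```

```text
5.75 [519.93452946 -14.55654724  88.88937128] [-3.13559891e+00 -9.92690195e-04  1.64132808e+00] 39.69713453426357 [-1.75067957e-01  4.44228648e-01  1.67740700e+00 -5.78101864e-04
  1.02601232e+00 -2.45301599e-01]
[217 155  11  66 550] [array([485.95, -16.98]), array([ 8.49, 72.23]), np.float64(4.25)] 15.55614361266879
[287 155  11  66 545] [array([558.34, -12.1 ]), array([ 9.45, 72.35]), np.float64(4.05)] 15.53739135920685
```

View pics/w3.png

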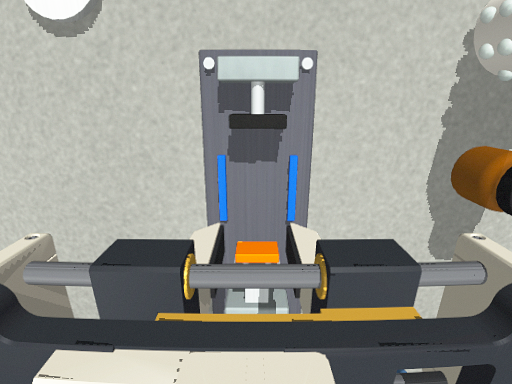

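The opening is 40 mm, so the module isn't held. The fingers slid off it during the lift, probably because I lifted just as they made contact. I'll find where it lies now.

```bash
python3 - <<'E'
from h import *
c=snap('top','top2'); W=cloud(c); Z=W[...,2]
m=np.zeros((384,512),bool); m[165:218,315:385]=1
m&=(Z>22)
v=W[m]; print(np.median(v,0),[np.round(q,2) for q in cv2.minAreaRect(v[:,:2].astype(np.float32))],m.sum())
s=snap('scene','scene3')
a=cv2.imread('pics/top2.png')[150:270,190:460]; b=cv2.imread('pics/scene3.png')[120:260,110:320]
a=cv2.resize(a,(756,336)); b=cv2.resize(b,(378,252))
o=np.zeros((590,760,3),np.uint8); o[:336,:756]=a; o[338:590,:378]=b; cv2.imwrite('pics/c3.png',o)
E
```

```text
[ 546.74962195 -399.87363781   37.66657713] [array([ 547.09, -400.91]), array([ 56.19, 102.69]), np.float64(8.43)] 524
```

View pics/c3.png

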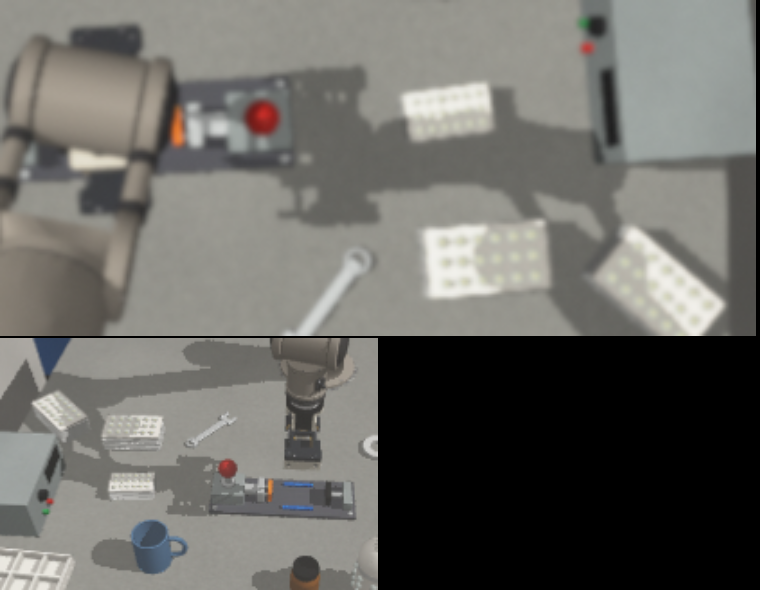

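The module hasn't moved: the fit is (547.1,-400.9) with yaw 8.4°, same as before, and it never left the bench. I'll go back, grip slightly lower, and let the grip build up before lifting.

>>> arm_command(targets="0 0 0.045 0 0 0 0.0918;0 0 0.080 0 0 0 0.0918;0.0024 -0.040 0.080 0 0 0.5 0.0918;0.005 -0.080 0.080 0 0 1 0.0918;0.0075 -0.12 0.080 0 0 1.5 0.0918")

```text
time: 6.4
tool_pos: [530.8, -135.4, 175.2]
tcp_rot: [3.137, 0.003, 1.67]
contact_force: [0.8, 0.3, -0.3]
grip_width: 75.6
```

>>> arm_command(targets="0.0024 -0.045 0 0 0 0.5 0.0918;0.005 -0.090 0 0 0 1.0 0.0918;0.0075 -0.135 0 0 0 1.5 0.0918;0.010 -0.18 0 0 0 2.0 0.0918;0.0125 -0.225 0 0 0 2.5 0.0918")

```text
time: 6.9
tool_pos: [542.5, -361.3, 175.0]
tcp_rot: [3.139, 0.003, 1.712]
contact_force: [0.1, -0.0, -0.8]
grip_width: 91.8
```

>>> arm_command(targets="0.0035 -0.0405 0 0 0 0.7 0.0918;0.0035 -0.0405 0 0 0 0.7 0.0918;0.0035 -0.0405 -0.050 0 0 0.7 0.0918;0.0035 -0.0405 -0.090 0 0 0.7 0.0918;0.0035 -0.0405 -0.090 0 0 0.7 0.0918")

```text
time: 7.4
tool_pos: [543.0, -396.5, 77.8]
tcp_rot: [-3.136, -0.008, 1.724]
contact_force: [-0.4, 0.4, -1.0]
grip_width: 91.7
```

>>> arm_command(targets="0 0 -0.035 0 0 0 0.0918;0 0 -0.060 0 0 0 0.0918;0 0 -0.0725 0 0 0 0.0918;0 0 -0.0725 0 0 0 0.04;0 0 -0.0725 0 0 0 0.04")

```text
time: 7.9
tool_pos: [546.9, -399.8, 12.1]
tcp_rot: [3.139, 0.003, 1.725]
contact_force: [-0.7, -0.1, 0.2]
grip_width: 80.2
```

>>> arm_command(targets="0 0 0 0 0 0 0.03;0 0 0 0 0 0 0.03;0 0 0 0 0 0 0.03;0 0 0 0 0 0 0.03;0 0 0 0 0 0 0.03")

```text
time: 8.4
tool_pos: [545.7, -398.9, 9.7]
tcp_rot: [3.141, 0.0, 1.725]
contact_force: [-0.1, 1.1, -0.1]
grip_width: 39.9
```

>>> arm_command(targets="0 0 0 0 0 0 0.03;0 0 0 0 0 0 0.03;0 0 0.003 0 0 0 0.03;0 0 0.006 0 0 0 0.03;0 0 0.008 0 0 0 0.03")

```text
time: 8.9
tool_pos: [545.8, -399.0, 18.0]
tcp_rot: [3.141, 0.0, 1.725]
contact_force: [-0.2, 0.3, 0.1]
grip_width: 30.0
```

The fingers closed to 30 mm without meeting the module. That contradicts the measured position, so I need a look.

```bash
python3 - <<'E'
from h import *
from scipy.spatial.transform import Rotation as Ro
s=snap('scene','scene4'); o=s['obs']; print(o)
w=snap('wrist','w4')
a=cv2.imread('pics/scene4.png')[100:260,90:260]; b=cv2.imread('pics/w4.png')
a=cv2.resize(a,None,fx=2.2,fy=2.2,interpolation=cv2.INTER_CUBIC)[:352,:288]
for n,c in(('scene4',s),):
    W=cloud(c); print('scene mod', W[223,207-5])
    def pr(p): return cv2.projectPoints(np.array([p],float),c['rvec'],c['tvec'],np.array(c['camera_matrix']),np.array(c['D']))[0].ravel()
    print(pr(o['tool_pos']),pr((545,-399,36)))
cv2.imwrite('pics/c4.png',np.hstack([a,b[:352]]))
E
```

```text
{'time': 8.9, 'joint_positions': array([-7.44521823e-01,  7.75422317e-01,  1.26606440e+00,  8.10612859e-05,
        1.09952513e+00, -8.98432314e-01]), 'dq': array([-0.00065411, -0.02101244, -0.01262664,  0.00124829,  0.03631763,
        0.00079344]), 'tau': array([ 5.77064784e-04, -6.07541871e+01, -2.19849640e+01,  1.92097243e-02,
        6.52333489e-02, -1.88062049e-04]), 'tool_pos': array([ 545.82737915, -399.01197056,   18.01674682]), 'tcp_rot': array([3.14117438e+00, 4.09396034e-04, 1.72466995e+00]), 'contact_force': array([-0.17048137,  0.31758753,  0.12141087]), 'moment': array([-0.11362204,  0.05386075, -0.04927187]), 'grip_width': 30.03131058235038}
scene mod [ 635.84719929 -299.74110267   -0.80576798]
[183.12029036 201.23727949] [182.55596128 198.18240635]
```

View pics/c4.png

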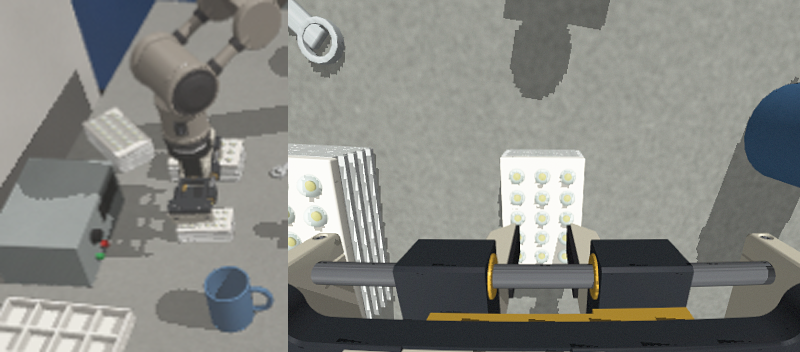

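```bash
python3 - <<'E'
from h import *
for f,cols in (('w4',(200,310)),('w2',(300,400)),('w1',(300,400))):
    c=pickle.load(open(f+'.pkl','rb')); z=c['range_z']
    T=np.array(c['tool_from_camera']);W=cloud(c);h,w=z.shape
    from scipy.spatial.transform import Rotation as Ro
    R=Ro.from_euler('xyz',c['obs']['tcp_rot']).as_matrix(); V=(W-c['obs']['tool_pos'])@R
    print(f)
    for r in range(205,262,6): print(r,[(k,V[r,k].round(0).tolist()) for k in range(*cols,10)][:11] if f=='w4' else '')
    if f!='w4':
        m=(V[...,2]<40)&(V[...,2]>-60)&(abs(V[...,0])<15)&(abs(V[...,1])<70); print(m.sum(), np.percentile(V[m][:,2],[1,50,90,99]) if m.any() else 0, np.argwhere(m)[:3])
E
```

```text
w4
205 [(200, [3.0, -46.0, 21.0]), (210, [4.0, -37.0, 19.0]), (220, [17.0, -24.0, -17.0]), (230, [19.0, -16.0, -21.0]), (240, [18.0, -10.0, -18.0]), (250, [17.0, -3.0, -17.0]), (260, [17.0, 4.0, -16.0]), (270, [18.0, 11.0, -18.0]), (280, [19.0, 17.0, -22.0]), (290, [18.0, 24.0, -18.0]), (300, [4.0, 38.0, 19.0])]
211 [(200, [-1.0, -46.0, 19.0]), (210, [-1.0, -37.0, 19.0]), (220, [13.0, -24.0, -17.0]), (230, [13.0, -17.0, -17.0]), (240, [13.0, -10.0, -17.0]), (250, [13.0, -3.0, -18.0]), (260, [13.0, 4.0, -18.0]), (270, [13.0, 11.0, -17.0]), (280, [13.0, 18.0, -17.0]), (290, [13.0, 25.0, -17.0]), (300, [-1.0, 38.0, 18.0])]
217 [(200, [-7.0, -46.0, 19.0]), (210, [-7.0, -37.0, 19.0]), (220, [9.0, -24.0, -18.0]), (230, [11.0, -16.0, -22.0]), (240, [9.0, -10.0, -18.0]), (250, [10.0, -3.0, -22.0]), (260, [10.0, 4.0, -21.0]), (270, [9.0, 11.0, -18.0]), (280, [10.0, 18.0, -21.0]), (290, [9.0, 25.0, -18.0]), (300, [-6.0, 38.0, 18.0])]
223 [(200, [-13.0, -46.0, 20.0]), (210, [-12.0, -38.0, 19.0]), (220, [4.0, -24.0, -17.0]), (230, [6.0, -17.0, -22.0]), (240, [4.0, -10.0, -18.0]), (250, [6.0, -3.
[... 1648 characters left out ...]
-17.0]), (280, [-0.0, 15.0, -51.0]), (290, [12.0, 18.0, -72.0]), (300, [12.0, 23.0, -72.0])]
259 [(200, [nan, nan, nan]), (210, [12.0, -21.0, -77.0]), (220, [10.0, -17.0, -74.0]), (230, [-7.0, -15.0, -46.0]), (240, [-25.0, -11.0, -17.0]), (250, [-22.0, -3.0, -21.0]), (260, [-25.0, 4.0, -18.0]), (270, [-24.0, 11.0, -19.0]), (280, [-4.0, 15.0, -52.0]), (290, [11.0, 18.0, -76.0]), (300, [13.0, 22.0, -79.0])]
w2
205 
211 
217 
223 
229 
235 
241 
247 
253 
259 
1676 [-59.83901784 -49.5279171  -38.54919142 -34.52268666] [[222 178]
 [222 179]
 [222 331]]
w1
205 
211 
217 
223 
229 
235 
241 
247 
253 
259 
1670 [-59.80728652 -49.36755266 -38.55790147 -34.7342059 ] [[222 178]
 [222 179]
 [222 331]]
```

The depth shows the real fingertips about 35 mm behind the reported TCP, at tool z ≈ -34.5. Both closings therefore happened above the module, which also explains why it never moved. From here on I take the tip height as reported z + 35. I'll open and go down to a reported z of about -24, watching the force.

>>> arm_command(targets="0 0 0 0 0 0 0.0918;0 0 0 0 0 0 0.0918;0 0 0 0 0 0 0.0918;0 0 0 0 0 0 0.0918;0 0 0 0 0 0 0.0918")

```text
time: 9.5
tool_pos: [545.7, -398.9, 17.5]
tcp_rot: [3.142, -0.0, 1.725]
contact_force: [-0.5, 0.5, 0.0]
grip_width: 65.3
```

>>> arm_command(targets="0 0 0 0 0 0 0.0918;0 0 0 0 0 0 0.0918;0 0 0 0 0 0 0.0918;0 0 -0.010 0 0 0 0.0918;0 0 -0.015 0 0 0 0.0918")

```text
time: 10.0
tool_pos: [545.2, -398.5, 1.3]
tcp_rot: [-3.141, -0.001, 1.725]
contact_force: [-0.8, 0.4, -0.2]
grip_width: 91.5
```

>>> arm_command(targets="0 0 -0.008 0 0 0 0.0918;0 0 -0.014 0 0 0 0.0918;0 0 -0.020 0 0 0 0.0918;0 0 -0.023 0 0 0 0.0918;0 0 -0.023 0 0 0 0.0918")

```text
time: 10.5
tool_pos: [545.4, -398.7, -21.1]
tcp_rot: [-3.141, -0.001, 1.725]
contact_force: [0.3, 0.4, 0.9]
grip_width: 91.8
```

```bash
python3 - <<'E'
from h import *
c=snap('scene','scene5'); o=c['obs'];print(o['tool_pos'],o['contact_force'])
a=cv2.imread('pics/scene5.png')[130:245,130:260];cv2.imwrite('pics/c5.png',cv2.resize(a,None,fx=4,fy=4,interpolation=cv2.INTER_CUBIC))
E
```

```text
[ 545.42328083 -398.66342473  -21.1035884 ] [0.29409173 0.40030264 0.85429125]
```

View pics/c5.png

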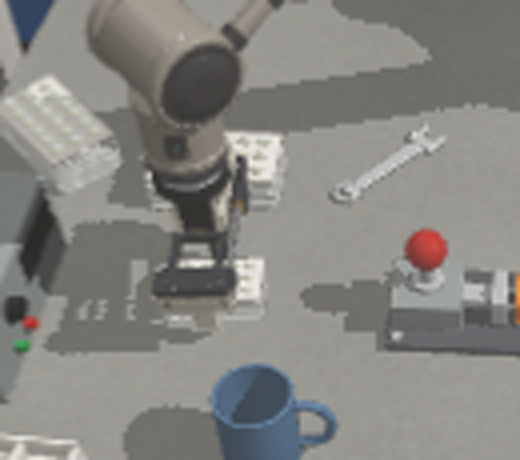

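A reported z of -21 with no contact confirms the offset, and the view shows the fingers straddling the module at about (205,300). I'll go 3.5 mm lower and grip.

>>> arm_command(targets="0 0 -0.0035 0 0 0 0.0918;0 0 -0.0035 0 0 0 0.04;0 0 -0.0035 0 0 0 0.04;0 0 -0.0035 0 0 0 0.04;0 0 -0.0035 0 0 0 0.04")

```text
time: 11.05
tool_pos: [545.8, -398.9, -23.8]
tcp_rot: [3.141, 0.0, 1.725]
contact_force: [-0.8, 0.4, 0.8]
grip_width: 64.1
```

>>> arm_command(targets="0 0 0 0 0 0 0.03;0 0 0 0 0 0 0.03;0 0 0 0 0 0 0.03;0 0 0 0 0 0 0.03;0 0 0 0 0 0 0.03")

```text
time: 11.55
tool_pos: [545.6, -398.9, -23.9]
tcp_rot: [-3.142, 0.0, 1.725]
contact_force: [-0.6, 0.4, 0.6]
grip_width: 56.2
```

>>> arm_command(targets="0 0 0 0 0 0 0.03;0 0 0.002 0 0 0 0.03;0 0 0.005 0 0 0 0.03;0 0 0.008 0 0 0 0.03;0 0 0.008 0 0 0 0.03")

```text
time: 12.05
tool_pos: [545.8, -399.0, -15.7]
tcp_rot: [3.141, 0.0, 1.725]
contact_force: [0.3, -0.3, -4.5]
grip_width: 55.9
```

Held: width 55.9 mm, 4.5 N weight. Lift and carry over the ball to the nest.

>>> arm_command(targets="0 0 0.020 0 0 0 0.03;0 0 0.050 0 0 0 0.03;0 0 0.085 0 0 0 0.03;0 0 0.120 0 0 0 0.03;0 0 0.142 0 0 0 0.03")

```text
time: 12.55
tool_pos: [546.4, -399.5, 129.2]
tcp_rot: [3.139, 0.003, 1.725]
contact_force: [0.1, 0.1, -4.4]
grip_width: 56.0
```

>>> arm_command(targets="-0.0012 0.020 0.005 0 0 -0.2 0.03;-0.0036 0.055 0.005 0 0 -0.7 0.03;-0.006 0.095 0.005 0 0 -1.2 0.03;-0.0085 0.135 0.005 0 0 -1.7 0.03;-0.011 0.175 0.005 0 0 -2.2 0.03")

```text
time: 13.05
tool_pos: [534.2, -222.3, 131.0]
tcp_rot: [3.141, -0.0, 1.686]
contact_force: [0.1, -0.2, -4.9]
grip_width: 55.5
```

>>> arm_command(targets="-0.0024 0.040 0 0 0 -0.5 0.03;-0.005 0.080 0 0 0 -1.0 0.03;-0.0075 0.12 0 0 0 -1.5 0.03;-0.010 0.16 0 0 0 -2.0 0.03;-0.0125 0.190 0 0 0 -2.5 0.03")

```text
time: 13.55
tool_pos: [521.6, -31.5, 131.2]
tcp_rot: [3.141, -0.0, 1.643]
contact_force: [1.0, 0.5, -4.6]
grip_width: 55.7
```

>>> arm_command(targets="0 0.020 0 0 0 0 0.03;0 0.020 0 0 0 0 0.03;0 0.020 -0.030 0 0 0 0.03;0 0.020 -0.060 0 0 0 0.03;0 0.020 -0.080 0 0 0 0.03")

```text
time: 14.05
tool_pos: [521.4, -14.4, 49.4]
tcp_rot: [-3.14, -0.0, 1.642]
contact_force: [0.2, 0.2, -4.1]
grip_width: 56.0
```

>>> arm_command(targets="0 0 0 0 0 0 0.03;0 0 0 0 0 0 0.03")

```text
time: 14.25
tool_pos: [522.5, -14.5, 51.5]
tcp_rot: [3.141, 0.0, 1.642]
contact_force: [0.4, -0.8, -3.5]
grip_width: 55.7
```

```bash
python3 - <<'E'
from h import *
c=snap('wrist','w6'); o=c['obs']; print(o['time'],o['tool_pos'],o['tcp_rot'],o['grip_width'])
E
```

```text
14.25 [522.52746865 -14.49819205  51.45180064] [3.14129500e+00 2.10394608e-04 1.64217174e+00] 55.68762502355587
```

View pics/w6.png

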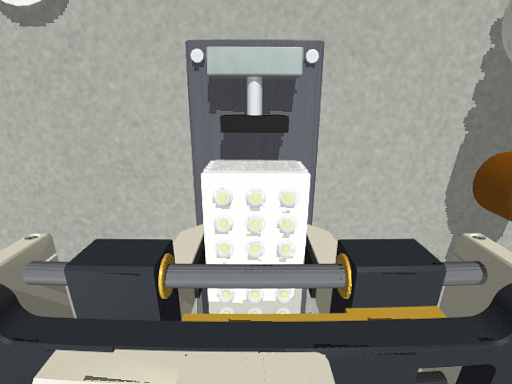

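The module is level between the fingers at (255,235), with its +y edge at row 170 and the stop at row 123. It's lined up with the plate (columns 190–320). A quick numeric check before lowering.

```bash
python3 - <<'E'
from h import *
c=pickle.load(open('w6.pkl','rb')); W=cloud(c); rgb=c['color'].astype(int); Z=W[...,2]
yy,xx=np.mgrid[:384,:512]
m=(yy>150)&(yy<230)&(xx>195)&(xx<315)&(Z>100)&(Z<118); v=W[m]
print('mod top z',np.median(v[:,2]),'far edge y',np.percentile(v[:,1],99.5),'x range',np.percentile(v[:,0],[1,99]))
a=np.deg2rad(4.1); R=np.array([[np.cos(a),np.sin(a)],[-np.sin(a),np.cos(a)]])
org=np.array([522.2,-14])  # nest
f=lambda P:(P[...,:2]-org)@R.T
q=f(v); print('module in nest frame x',np.percentile(q[:,0],[1,99]),'ymax',np.percentile(q[:,1],99))
s=(yy>105)&(yy<140)&(xx>215)&(xx<292)&(Z>36)&(Z<48)&(rgb.max(2)<60); q=f(W[s]); print('stop y nest frame',np.percentile(q,[1,50,99],axis=0),np.median(Z[s]))
p=(yy>80)&(yy<215)&(Z>5)&(Z<14)&(xx>180)&(xx<330); q=f(W[p]); print('plate x',np.percentile(q[:,0],[.5,99.5]))
r=cv2.minAreaRect(W[(yy<215)&(Z>5)&(Z<14)&(xx>180)&(xx<330)][:,:2].astype(np.float32)); print(r)
E
```

```text
mod top z 111.18787577094673 far edge y 36.99324336929104 x range [492.80089171 547.54587558]
module in nest frame x [-26.75696858  27.86228474] ymax 49.7316269616677
stop y nest frame [[-2.39394821e+01  6.38833022e+01]
 [ 2.67181846e-03  6.97299909e+01]
 [ 2.40894006e+01  7.53784417e+01]] 41.64521793267748
plate x [-54.58608188  54.35596355]
((517.8946533203125, 45.14775466918945), (110.72813415527344, 148.80052185058594), 3.6571743488311768)
```

Centred within 1 mm; the stop is at about nest y +63. Lowering.

>>> arm_command(targets="0 0 -0.020 0 0 0 0.03;0 0 -0.040 0 0 0 0.03;0 0 -0.053 0 0 0 0.03;0 0 -0.060 0 0 0 0.03;0 0 -0.062 0 0 0 0.03")

```text
time: 14.8
tool_pos: [522.8, -14.1, -10.5]
tcp_rot: [3.14, 0.0, 1.643]
contact_force: [0.3, -0.0, -4.3]
grip_width: 55.5
```

>>> arm_command(targets="0 0 -0.001 0 0 0 0.03;0 0 -0.002 0 0 0 0.03;0 0 -0.0025 0 0 0 0.03;0 0 -0.0025 0 0 0 0.03")

```text
time: 15.2
tool_pos: [522.4, -13.9, -13.1]
tcp_rot: [3.141, 0.0, 1.643]
contact_force: [0.9, 0.5, -4.2]
grip_width: 55.8
```

>>> arm_command(targets="0 0 -0.0005 0 0 0 0.03;0 0 -0.001 0 0 0 0.03;0 0 -0.0015 0 0 0 0.03;0 0 -0.0015 0 0 0 0.03")

```text
time: 15.6
tool_pos: [522.4, -13.9, -13.9]
tcp_rot: [3.141, 0.0, 1.643]
contact_force: [-2.6, 0.8, 6.7]
grip_width: 55.8
```

Contact felt (about 11 N on the floor). Release and rise.

>>> arm_command(targets="0 0 0.001 0 0 0 0.0918;0 0 0.001 0 0 0 0.0918;0 0 0.001 0 0 0 0.0918;0 0 0.001 0 0 0 0.0918;0 0 0.001 0 0 0 0.0918")

```text
time: 16.1
tool_pos: [522.2, -13.9, -14.0]
tcp_rot: [3.141, -0.0, 1.643]
contact_force: [-0.3, -0.4, 0.0]
grip_width: 89.8
```

>>> arm_command(targets="0 0 0 0 0 0 0.0918;0 0 0.010 0 0 0 0.0918;0 0 0.040 0 0 0 0.0918;0 0 0.080 0 0 0 0.0918;0 0 0.120 0 0 0 0.0918")

```text
time: 16.6
tool_pos: [521.7, -13.8, 107.8]
tcp_rot: [-3.141, -0.0, 1.643]
contact_force: [-0.3, 0.6, 0.2]
grip_width: 91.9
```

>>> arm_command(targets="0 -0.025 0.020 0 0 0 0.0918;0 -0.060 0.030 0 0 0 0.0918;0 -0.080 0.030 0 0 0 0.0918;0 -0.080 0.030 0 0 0 0.0918")

```text
time: 17.0
tool_pos: [522.4, -96.2, 137.2]
tcp_rot: [3.14, 0.001, 1.64]
contact_force: [0.4, 0.2, 0.1]
grip_width: 91.8
```

```bash
python3 - <<'E'
from h import *
c=snap('wrist','w7'); o=c['obs']; print(o['time'],o['tool_pos'],o['tcp_rot'],o['grip_width'])
W=cloud(c); rgb=c['color'].astype(int); Z=W[...,2]
a=np.deg2rad(4.0); R=np.array([[np.cos(a),np.sin(a)],[-np.sin(a),np.cos(a)]]); org=np.array([522.2,-14])
m=(Z>38)&(Z<60)&(rgb.min(2)>150)
n,l,s,_=cv2.connectedComponentsWithStats(m.astype(np.uint8)); i=1+np.argmax(s[1:,4]); v=W[l==i]
r=cv2.minAreaRect(v[:,:2].astype(np.float32)); print(s[i],r,np.median(v[:,2]),'nest frame',R@(np.array(r[0])-org))
red=(rgb[...,0]>140)&(rgb[...,1]<70)&(rgb[...,2]<80)&(Z>70)&(Z<125); v=W[red]
from scipy.optimize import least_squares
if len(v)>30:
    for rr in (1,):
        f=lambda p:np.linalg.norm(v-p,axis=1)-21
        print('ball',least_squares(f,[533,-174,95],loss='soft_l1').x,len(v))
ys,xs=np.where(red); print(ys.min(),ys.max()) if len(ys) else 0
E
```

```text
17.0 [522.4242835  -96.24828496 137.24119994] [3.13976978e+00 1.35743845e-03 1.63978645e+00] 91.8192072377756
[ 232   53   58  103 5654] ((522.4734497070312, -13.416252136230469), (56.06698226928711, 99.48948669433594), 3.699744939804077) 46.08424630068076 nest frame [0.31350379 0.563251  ]
ball [ 532.54511381 -173.86957468   94.56699594] 390
253 294
```

View pics/w7.png

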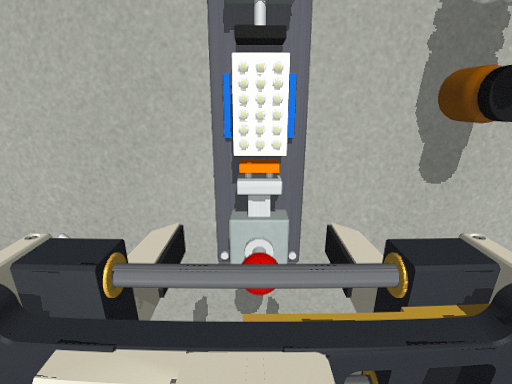

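The module lies in the nest between the rails (fit (0.3,0.6) mm, yaw within 0.3°) and is let go. The ball fits at (532.6,-174,94.6). Joint 6 has the range to do the whole turn in one grasp. Going to the ball.

>>> arm_command(targets="0.005 -0.040 0 0 0 0 0.0918;0.0104 -0.080 0 0 0 0 0.0918;0.0104 -0.080 0 0 0 0 0.0918;0.0104 -0.080 -0.030 0 0 0 0.0918;0.0104 -0.080 -0.050 0 0 0 0.0918")

```text
time: 17.55
tool_pos: [532.1, -172.4, 85.0]
tcp_rot: [-3.141, -0.001, 1.643]
contact_force: [-0.1, -0.4, -0.2]
grip_width: 91.8
```

>>> arm_command(targets="0 0 -0.020 0 0 0 0.0918;0 0 -0.035 0 0 0 0.0918;0 0 -0.045 0 0 0 0.0918;0 0 -0.045 0 0 0 0.0918;0 0 -0.045 0 0 0 0.0918")

```text
time: 18.05
tool_pos: [532.9, -173.4, 41.5]
tcp_rot: [3.141, 0.0, 1.643]
contact_force: [0.5, 0.4, -0.1]
grip_width: 92.1
```

Exactly at height (41.5). Now close on the ball.

>>> arm_command(targets="0 -0.0005 0 0 0 0 0.03;0 -0.0005 0 0 0 0 0.03;0 -0.0005 0 0 0 0 0.03;0 -0.0005 0 0 0 0 0.03;0 -0.0005 0 0 0 0 0.03")

```text
time: 18.55
tool_pos: [532.6, -174.4, 41.2]
tcp_rot: [3.141, 0.0, 1.643]
contact_force: [0.0, -0.2, 0.2]
grip_width: 56.2
```

>>> arm_command(targets="0 0 0 0 0 0 0.03;0 0 0 0 0 0 0.03;0 0 0 0 0 0 0.03;0 0 0 0 0 0 0.03;0 0 0 0 0 0 0.03")

```text
time: 19.05
tool_pos: [532.6, -174.4, 41.0]
tcp_rot: [3.141, 0.0, 1.643]
contact_force: [0.3, 0.4, -0.5]
grip_width: 40.1
```

```bash
cat > s.py <<'E'
from h import *
m=[]
for i in range(3):
    o=get_obs(); m.append(np.r_[o['moment'],o['contact_force']]); capture('top') if i<2 else 0
print(round(o['time'],2),o['tcp_rot'].round(4),o['tool_pos'].round(1),round(o['grip_width'],1),'q6',o['joint_positions'][5].round(3)); print(np.round(m,3))
E
python3 s.py
```

```text
19.15 [3.1414e+00 1.0000e-04 1.6427e+00] [ 532.6 -174.4   41. ] 40.4 q6 -0.525
[[-0.091 -0.004 -0.033  0.335  0.43  -0.464]
 [-0.116 -0.004 -0.057  0.994 -0.12  -0.697]
 [-0.121 -0.05  -0.019  0.172  0.319 -0.145]]
```

The width reads 40.2 mm against the 42 mm ball, so the pads may sit about 6 mm off the equator. I'll find the pad's actual height range from the earlier closed-finger depth picture.

```bash
python3 - <<'E'
from h import *
from scipy.spatial.transform import Rotation as Ro
c=pickle.load(open('w4.pkl','rb')); W=cloud(c); R=Ro.from_euler('xyz',c['obs']['tcp_rot']).as_matrix(); V=(W-c['obs']['tool_pos'])@R
rgb=c['color'].astype(int).max(2)
for k in (226,228,230,232,280,282):
    print(k,[(r,*V[r,k].round(0).astype(int).tolist(),int(rgb[r,k])) for r in range(219,263,3) if V[r,k,2]<-28])
for f in('w4','w1'):
  c=pickle.load(open(f+'.pkl','rb')); W=cloud(c); R=Ro.from_euler('xyz',c['obs']['tcp_rot']).as_matrix(); V=(W-c['obs']['tool_pos'])@R
  m=(V[...,0]>-12)&(V[...,0]<14)&(V[...,2]>-60)&(V[...,2]<-26)
  h,e=np.histogram(V[m][:,2],np.arange(-60,-25,2)); print(f,h.tolist())
E
```

```text
226 [(225, 12, -17, -39, 198), (228, 12, -17, -41, 173), (231, 11, -17, -44, 113), (234, 11, -17, -48, 57), (237, 11, -16, -52, 27), (240, 11, -16, -56, 35), (243, 10, -16, -58, 38), (246, 10, -15, -62, 38), (249, 10, -15, -65, 37), (252, 10, -15, -67, 27), (255, 8, -15, -67, 30), (258, 6, -15, -66, 17), (261, 5, -15, -68, 22)]
228 [(225, 11, -17, -36, 96), (228, 10, -16, -38, 32), (231, 11, -16, -45, 36), (234, 11, -15, -48, 35), (237, 11, -15, -52, 35), (240, 10, -15, -54, 31), (243, 9, -15, -55, 27), (246, 6, -15, -54, 23), (249, 5, -15, -56, 20), (252, 3, -15, -56, 25), (255, 2, -15, -56, 18), (258, 1, -15, -58, 27), (261, -2, -15, -57, 17)]
230 [(225, 11, -15, -35, 73), (228, 11, -15, -41, 27), (231, 9, -15, -41, 18), (234, 7, -15, -41, 23), (237, 6, -15, -42, 19), (240, 4, -15, -43, 22), (243, 2, -15, -44, 20), (246, 1, -15, -44, 25), (249, -1, -15, -45, 21), (252, -3, -15, -45, 19), (255, -4, -15, -46, 21), (258, -7, -15, -46, 13), (261, -8, -15, -47, 84)]
232 []
280 [(225, 11, 16, -36, 79), (228, 11, 16, -39, 30), (231, 11, 15, -44, 28), (234, 11, 15, -47, 23), (237, 9, 15, -49, 18), (240, 8, 15, -50, 18), (243, 6, 15, -50, 16), (246, 4, 15, -49, 20), (249, 2, 15, -51, 22), (252, 0, 15, -51, 18), (255, -1, 15, -52, 14), (258, -3, 15, -53, 20), (261, -5, 15, -53, 43)]
282 [(225, 11, 18, -36, 102), (228, 11, 17, -40, 19), (231, 12, 17, -46, 26), (234, 11, 16, -48, 38), (237, 11, 16, -52, 39), (240, 11, 16, -55, 36), (243, 11, 15, -59, 31), (246, 9, 15, -60, 25), (249, 7, 15, -60, 19), (252, 6, 15, -61, 17), (255, 5, 15, -61, 26), (258, 3, 15, -62, 20), (261, 2, 15, -63, 17)]
w4 [88, 100, 106, 118, 109, 120, 101, 95, 74, 65, 99, 145, 128, 275, 597, 92, 79]
w1 [176, 147, 153, 176, 137, 153, 136, 137, 123, 99, 87, 89, 51, 6, 0, 0, 0]
```

The pads span tool z -36 to beyond -68, so the ball's equator (at -53.5) lies well inside them. The 40 mm reading must be contact softness. Turn 25° clockwise and read the moment.

>>> arm_command(targets="0 0 0 0 0 -5 0.03;0 0 0 0 0 -10 0.03;0 0 0 0 0 -15 0.03;0 0 0 0 0 -20 0.03;0 0 0 0 0 -25 0.03")

```text
time: 19.65
tool_pos: [532.9, -174.4, 41.0]
tcp_rot: [3.141, 0.0, 1.203]
contact_force: [2.6, -0.4, -0.8]
grip_width: 41.1
```

```bash
python3 s.py
```

```text
19.75 [ 3.1409e+00 -1.0000e-04  1.2054e+00] [ 532.9 -174.4   41. ] 41.0 q6 -0.088
[[-0.133 -0.15   0.157  2.55  -0.353 -0.795]
 [-0.129 -0.167 -0.114  0.675 -0.757 -0.871]
 [-0.145 -0.177 -0.119  1.616  0.219 -0.976]]
```

>>> arm_command(targets="0 0 0 0 0 -5 0.03;0 0 0 0 0 -10 0.03;0 0 0 0 0 -15 0.03;0 0 0 0 0 -20 0.03;0 0 0 0 0 -25 0.03")

```text
time: 20.25
tool_pos: [533.1, -174.6, 41.1]
tcp_rot: [3.14, -0.0, 0.769]
contact_force: [3.3, -0.8, -2.4]
grip_width: 40.5
```

>>> arm_command(targets="0 0 0 0 0 -5 0.03;0 0 0 0 0 -10 0.03;0 0 0 0 0 -15 0.03;0 0 0 0 0 -20 0.03;0 0 0 0 0 -25 0.03")

```text
time: 20.75
tool_pos: [533.3, -174.8, 41.1]
tcp_rot: [3.14, -0.001, 0.333]
contact_force: [3.0, -1.4, -2.1]
grip_width: 40.2
```

```bash
python3 s.py; python3 - <<'E'
from h import *
c=snap('wrist','w8'); W=cloud(c); Z=W[...,2]; rgb=c['color'].astype(int)
m=(Z>38)&(Z<60)&(rgb.min(2)>150)
n,l,s,_=cv2.connectedComponentsWithStats(m.astype(np.uint8)); i=1+np.argmax(s[1:,4]); v=W[l==i]; print(s[i],cv2.minAreaRect(v[:,:2].astype(np.float32)))
E
```

```text
20.85 [ 3.1403e+00 -1.1000e-03  3.3480e-01] [ 533.3 -174.8   41.1] 40.5 q6 0.783
[[-0.29  -0.319  0.218  3.036 -1.365 -2.123]
 [-0.291 -0.323 -0.056  3.882 -3.253 -1.593]
 [-0.396 -0.407 -0.142  3.889 -2.093 -3.4  ]]
[   0  114  108  101 7210] ((522.8379516601562, -16.959064483642578), (56.567237854003906, 82.56306457519531), 3.689846992492676)
```

```bash
cat > g.py <<'E'
import sys
from h import *
a=np.deg2rad(3.8); R=np.array([[np.cos(a),np.sin(a)],[-np.sin(a),np.cos(a)]]); org=np.array([521.9,-9.])
def ana(f):
    c=pickle.load(open(f+'.pkl','rb')); W=cloud(c); Z=W[...,2]; rgb=c['color'].astype(int)
    F=(W[...,:2]-org)@R.T
    hsv=cv2.cvtColor(c['color'],cv2.COLOR_RGB2HSV)
    g=lambda m,n:print(f,n,m.sum(),np.percentile(F[m],[2,50,98],axis=0).round(1).tolist()) if m.sum()>5 else print(f,n,0)
    ok=(abs(F[...,0])<30)
    g(ok&(Z>33)&(Z<60)&(rgb.min(2)>150)&(F[...,1]>-60)&(F[...,1]<65),'module')
    g(ok&(Z>30)&(Z<47)&(hsv[...,0]>5)&(hsv[...,0]<20)&(hsv[...,1]>150)&(F[...,1]<-20)&(F[...,1]>-100),'pad')
    g(ok&(Z>30)&(Z<47)&(rgb.max(2)<70)&(F[...,1]>40)&(F[...,1]<80),'stop')
if __name__=='__main__':
    for n in sys.argv[1:]:
        ana(n)
E
python3 - <<'E'
from g import *
snap('top','top8');snap('scene','scene8')
for f in('w7','w8','top1','top8','scene4','scene8'): ana(f)
E
```

```text
w7 module 5654 [[-26.5, -51.9], [0.1, -1.4], [27.0, 43.6]]
w7 pad 417 [[-21.8, -73.5], [-0.3, -67.9], [20.4, -64.4]]
w7 stop 810 [[-23.9, 59.0], [-0.2, 63.6], [23.6, 70.5]]
w8 module 7517 [[-26.0, -48.0], [4.6, -11.5], [28.2, 27.2]]
w8 pad 1073 [[-20.3, -59.3], [2.5, -56.4], [21.9, -49.7]]
w8 stop 0
top1 module 0
top1 pad 35 [[-20.7, -75.7], [-1.1, -71.8], [21.9, -66.5]]
top1 stop 52 [[-22.9, 56.9], [0.0, 61.9], [23.4, 68.5]]
top8 module 531 [[-25.4, -50.0], [1.0, -1.2], [28.0, 47.3]]
top8 pad 19 [[-19.0, -60.1], [3.1, -58.4], [19.3, -55.9]]
top8 stop 48 [[-22.9, 57.2], [-1.5, 61.9], [22.9, 68.3]]
scene4 module 0
scene4 pad 17 [[-15.4, -72.5], [6.9, -68.4], [25.7, -66.6]]
scene4 stop 15 [[-12.0, 59.4], [12.1, 60.3], [28.8, 67.0]]
scene8 module 242 [[-25.9, -47.1], [4.2, 2.1], [28.9, 47.3]]
scene8 pad 11 [[-17.9, -56.0], [-4.9, -54.9], [20.0, -51.5]]
scene8 stop 0
```

The pad's front moved from -64.4 to about -49.7, where 15.7 mm of travel was expected. So there is little slip and it is now pushing the module. The stop face is at about +58.5, so contact should come near 112°. Continuing to 95°.

>>> arm_command(targets="0 0 0 0 0 -4 0.03;0 0 0 0 0 -8 0.03;0 0 0 0 0 -12 0.03;0 0 0 0 0 -16 0.03;0 0 0 0 0 -20 0.03")

```text
time: 21.5
tool_pos: [533.2, -175.0, 41.1]
tcp_rot: [3.14, -0.001, -0.015]
contact_force: [4.3, -3.3, -4.2]
grip_width: 40.8
```

```bash
cat > r.py <<'E'
from h import *
o=get_obs(); print(round(o['time'],2),'yaw',o['tcp_rot'][2].round(4),'turn',(1.6427-o['tcp_rot'][2]).round(3),'M',o['moment'].round(3),'F',o['contact_force'].round(1),'tau6',o['tau'][5].round(3),'dq6',o['dq'][5].round(3),'w',round(o['grip_width'],1))
E
python3 r.py
```

```text
21.5 yaw -0.015 turn 1.658 M [-0.564 -0.615  0.235] F [ 4.3 -3.3 -4.2] tau6 -0.706 dq6 0.694 w 40.8
```

>>> arm_command(targets="0 0 0 0 0 -1.5 0.03;0 0 0 0 0 -3 0.03;0 0 0 0 0 -4.5 0.03")

```text
time: 21.8
tool_pos: [533.3, -175.1, 41.1]
tcp_rot: [3.14, -0.002, -0.092]
contact_force: [4.4, -3.6, -5.0]
grip_width: 40.8
```

```bash
python3 r.py
```

```text
21.8 yaw -0.0918 turn 1.735 M [-0.624 -0.57   0.192] F [ 4.4 -3.6 -5. ] tau6 -0.135 dq6 0.261 w 40.8
```

>>> arm_command(targets="0 0 0 0 0 -1.5 0.03;0 0 0 0 0 -3 0.03;0 0 0 0 0 -4.5 0.03")

```text
time: 22.1
tool_pos: [533.3, -175.2, 41.1]
tcp_rot: [3.14, -0.002, -0.17]
contact_force: [4.7, -4.4, -4.4]
grip_width: 40.4
```

```bash
python3 r.py
```

```text
22.1 yaw -0.1704 turn 1.813 M [-0.631 -0.551  0.202] F [ 4.7 -4.4 -4.4] tau6 -0.136 dq6 0.26 w 40.4
```

>>> arm_command(targets="0 0 0 0 0 -1.5 0.03;0 0 0 0 0 -3 0.03")

```text
time: 22.3
tool_pos: [533.2, -175.2, 41.1]
tcp_rot: [3.14, -0.002, -0.223]
contact_force: [4.2, -3.9, -3.9]
grip_width: 40.6
```

```bash
python3 r.py
```

```text
22.3 yaw -0.2227 turn 1.865 M [-0.611 -0.541  0.226] F [ 4.2 -3.9 -3.9] tau6 -0.137 dq6 0.261 w 40.6
```

>>> arm_command(targets="0 0 0 0 0 -1.5 0.03;0 0 0 0 0 -3 0.03")

```text
time: 22.5
tool_pos: [533.2, -175.2, 41.1]
tcp_rot: [3.14, -0.002, -0.275]
contact_force: [4.8, -3.8, -3.9]
grip_width: 40.9
```

```bash
python3 r.py
```

```text
22.5 yaw -0.275 turn 1.918 M [-0.614 -0.539  0.216] F [ 4.8 -3.8 -3.9] tau6 -0.137 dq6 0.26 w 40.9
```

>>> arm_command(targets="0 0 0 0 0 -1.5 0.03;0 0 0 0 0 -3 0.03")

```text
time: 22.7
tool_pos: [533.2, -175.2, 41.1]
tcp_rot: [3.141, -0.002, -0.327]
contact_force: [4.0, -3.9, -4.8]
grip_width: 40.6
```

```bash
python3 r.py
```

```text
22.7 yaw -0.3274 turn 1.97 M [-0.733 -0.516  0.202] F [ 4.  -3.9 -4.8] tau6 -0.136 dq6 0.259 w 40.6
```

>>> arm_command(targets="0 0 0 0 0 -1.5 0.03;0 0 0 0 0 -3 0.03")

```text
time: 22.9
tool_pos: [533.2, -175.3, 41.1]
tcp_rot: [3.141, -0.002, -0.38]
contact_force: [4.9, -4.6, -4.6]
grip_width: 40.6
```

```bash
python3 r.py
```

```text
22.9 yaw -0.3797 turn 2.022 M [-0.621 -0.491  0.273] F [ 4.9 -4.6 -4.6] tau6 -0.092 dq6 0.26 w 40.6
```

>>> arm_command(targets="0 0 0 0 0 -1.5 0.03;0 0 0 0 0 -3 0.03")

```text
time: 23.1
tool_pos: [533.2, -175.3, 41.1]
tcp_rot: [3.141, -0.002, -0.432]
contact_force: [4.3, -4.3, -3.9]
grip_width: 40.5
```

```bash
python3 r.py; python3 - <<'E'
from g import *
snap('top','top9'); snap('wrist','w9'); ana('top9'); ana('w9'); snap('scene','scene9'); ana('scene9')
E
```

```text
23.1 yaw -0.4319 turn 2.075 M [-0.64  -0.526  0.316] F [ 4.3 -4.3 -3.9] tau6 -0.049 dq6 0.261 w 40.5
top9 module 533 [[-25.3, -42.8], [1.5, 5.8], [28.0, 55.1]]
top9 pad 21 [[-18.4, -52.8], [-3.0, -50.2], [18.7, -48.5]]
top9 stop 19 [[-21.5, 63.3], [10.3, 66.2], [23.5, 68.5]]
w9 module 757 [[-12.4, -14.1], [4.4, 0.5], [21.2, 15.8]]
w9 pad 0
w9 stop 0
scene9 module 244 [[-26.3, -58.8], [4.5, 6.6], [28.8, 55.7]]
scene9 pad 8 [[-17.5, -47.7], [1.0, -47.0], [24.3, -46.4]]
scene9 stop 0
```

The joint 6 torque shows contact at about 1.97 rad, then +0.044 per 3° step, exactly 0.012 N·m/N × 3.7 N. Now at about 7.3 N; 2.5° more gives about 10 N.

>>> arm_command(targets="0 0 0 0 0 -1.25 0.03;0 0 0 0 0 -2.5 0.03")

```text
time: 23.45
tool_pos: [533.2, -175.3, 41.1]
tcp_rot: [3.141, -0.002, -0.475]
contact_force: [3.4, -4.8, -3.6]
grip_width: 40.3
```

```bash
python3 r.py
```

```text
23.45 yaw -0.4752 turn 2.118 M [-0.697 -0.531  0.355] F [ 3.4 -4.8 -3.6] tau6 0.03 dq6 0.216 w 40.3
```

About 10–12 N by both measures. Release and rise.

>>> arm_command(targets="0 0 0 0 0 0 0.03;0 0 0 0 0 0 0.03;0 0 0 0 0 0 0.0918;0 0 0 0 0 0 0.0918;0 0 0 0 0 0 0.0918")

```text
time: 23.95
tool_pos: [532.0, -174.0, 41.0]
tcp_rot: [3.142, 0.001, -0.477]
contact_force: [-0.5, -0.0, 0.0]
grip_width: 60.1
```

>>> arm_command(targets="0 0 0 0 0 0 0.0918;0 0 0 0 0 0 0.0918;0 0 0 0 0 0 0.0918;0 0 0 0 0 0 0.0918;0 0 0 0 0 0 0.0918")

```text
time: 24.45
tool_pos: [532.6, -174.3, 41.0]
tcp_rot: [3.141, 0.0, -0.478]
contact_force: [-0.1, 0.3, 1.0]
grip_width: 91.6
```

>>> arm_command(targets="0 0 0.020 0 0 0 0.0918;0 0 0.060 0 0 0 0.0918;0 0 0.100 0 0 0 0.0918;0 0 0.140 0 0 0 0.0918;0 -0.010 0.160 0 0 8 0.0918")

```text
time: 24.95
tool_pos: [533.8, -184.2, 205.1]
tcp_rot: [3.141, -0.005, -0.335]
contact_force: [0.2, 0.1, -0.2]
grip_width: 91.8
```

>>> arm_command(targets="0 0 0 0 0 8 0.0918;0 0 0 0 0 16 0.0918;0 0 0 0 0 24 0.0918;0 0 0 0 0 32 0.0918;0 0 0 0 0 40 0.0918")

```text
time: 25.45
tool_pos: [532.5, -184.4, 201.0]
tcp_rot: [3.142, 0.0, 0.366]
contact_force: [1.2, -1.2, 0.1]
grip_width: 91.8
```

>>> arm_command(targets="0 0.01 0 0 0 8 0.0918;0 0.02 0 0 0 16 0.0918;0 0.03 0 0 0 24 0.0918;0 0.04 0 0 0 32 0.0918;0 0.05 0 0 0 40 0.0918")

```text
time: 25.95
tool_pos: [532.5, -133.9, 201.0]
tcp_rot: [-3.142, 0.0, 1.064]
contact_force: [0.7, 0.3, -0.4]
grip_width: 92.1
```

>>> arm_command(targets="0 0.01 0 0 0 8 0.0918;0 0.02 0 0 0 16 0.0918;0 0.03 0 0 0 24 0.0918;0 0.03 0 0 0 31 0.0918;0 0.03 0 0 0 31 0.0918")

```text
time: 26.45
tool_pos: [532.5, -104.1, 201.1]
tcp_rot: [3.142, 0.0, 1.601]
contact_force: [-0.9, -0.1, 0.5]
grip_width: 92.0
```

```bash
python3 r.py; python3 - <<'E'
from g import *
snap('wrist','w10'); ana('w10'); snap('top','top10'); ana('top10')
E
```

```text
26.45 yaw 1.6007 turn 0.042 M [-0.119  0.062 -0.051] F [-0.9 -0.1  0.5] tau6 -1.291 dq6 0.127 w 92.0
w10 module 4072 [[-26.4, -57.5], [0.2, 9.8], [26.8, 57.0]]
w10 pad 251 [[-21.3, -50.7], [-0.9, -46.2], [20.7, -41.7]]
w10 stop 398 [[-24.2, 60.2], [-0.5, 65.2], [23.5, 70.1]]
top10 module 288 [[-25.2, -42.3], [-2.5, -2.0], [28.2, 56.1]]
top10 pad 0
top10 stop 18 [[-22.6, 63.4], [8.3, 65.6], [23.4, 68.3]]
```

View pics/w10.png

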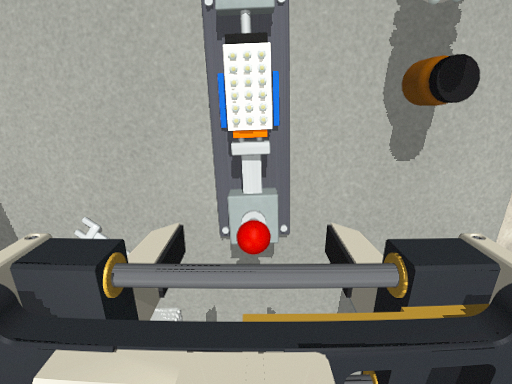

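The module (245,85) lies flat between the rails, with the stop right behind it (row 40) and the orange pad against its near end (row 133). The gripper is clear. Handing in.

>>> arm_command(targets="0 0 0 0 0 0 0.0918;0 0 0 0 0 0 0.0918;0 0 0 0 0 0 0.0918")

```text
time: 26.85
tool_pos: [532.6, -104.5, 201.0]
tcp_rot: [3.142, -0.0, 1.598]
contact_force: [-0.1, 0.1, 0.0]
grip_width: 91.6
```

```bash
python3 -c "
from plant import *
print(get_obs()['dq'].round(3)); print(close_job())"
```

```text
[-0.    -0.001  0.002 -0.001  0.001 -0.007]
the job is handed in; nothing more can be done
None
```

I set the module down in the nest and clamped it against the stop at an estimated 10–12 N. Then I let go, backed off and handed the job in at about 27 s; no verdict was reported.

- **Placing:** I gripped the module, lowered it until I felt the floor, and let go. It measured within 1 mm and 0.3° of the nest centre.
- **Clamping:** I turned the ball clockwise about 2.12 rad in a single grasp; contact with the stop came at about 1.97 rad. From there the joint torque rose by about 0.044 N·m per 3°, as the given spring and gear values predict.
- **Final check:** The last picture shows the module flat between the rails, the stop behind it and the pad against its near end. The gripper was clear and the force reading was near zero.

**What failed or disagreed:**
- My first two grasps closed above the module. The real fingertips are about 35 mm behind the reported TCP, which I found from the wrist depth picture and corrected for. The module did not move during those tries.
- The opening on the 42 mm ball read 40–41 mm, and the pad moved about 1 mm less than the turn implied. Both suggest slight softness or slip.
- The two clamp-force readings differed a little: the motor torque gave about 10 N, the noisier wrist moment about 12 N. I did not measure the force again after letting go.
- I did not measure whether the other objects on the bench had stayed in place. I felt no unexpected contact.
- I viewed 10 pictures, slightly over the planned 8.

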